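Hang the washed batter pail on the drain hook beside the mitad

ROBOT

A 6-joint arm with a two-finger parallel gripper is mounted at the origin on the work surface. World frame = base frame: x ahead of the robot, y to its left, z up, the work surface at z = 0. Lengths are in m, angles in degrees, forces in N, time in s.
With the tool pointing down it reaches from about 0.35 to 0.875 m from the base axis. Payload 15.5 kg.
Tool frame: the origin (TCP) lies on the centre line of the jaws, within the pads' length; the fingertips stand 8 mm ahead of it and the grasp point (between the pads) lies 11 mm behind it (manip.tip_reach is the distance from the TCP to the fingertips, in m); x points along the fingers, z is the direction in which the jaws open and shut, and the axes are right-handed (so a half turn about x gives the same grasp; the last joint's range is limited). The gripper opens to 85 mm and grips with 20 to 120 N. Pads are 22 mm wide; open, the fingers measure 114 mm over their backs; the gripper's body (76 mm by 85 mm) begins 54 mm behind the grasp point. The pads swing forward as they close: fully open they stand 13 mm farther back than shut.
Start: joints at [62.481, 28.281, 77.091, -0, 74.628, -5.472], TCP at [0.235, 0.579, 0.239] pointing down, gripper open.
Joint ranges: [-166.48, 166.48], [-47.26, 123.95], [12.59, 153.08], [-70.14, 250.14], [6.76, 159.57], [-176.63, 176.63]. Speed limits (degrees/s): [108.29, 108.29, 147.25, 172.46, 172.46, 172.46].

INTERFACE

Orientations are given as [roll, pitch, yaw] about the fixed x, y, z axes, in that order (R = Rz(yaw) Ry(pitch) Rx(roll)).
In Python, from station import manip gives the robot as it stands.
- The arm moves only by the tool jog_arm, never from a script. Its argument "commands" is a list of rows, each an object of numbers: "x", "y", "z": the shift along the tool's x, y, z in mm; "roll": the turn about the tool's x in degrees; "claw": the finger opening in mm, from 0 to 85.4. A call has exactly 10 rows; each row is the pose to reach, as a shift and turn from the pose commanded when the call began, along the tool's axes at that moment; what a row does not reach only later rows make up. A row lasts 1/8 s, in which the tool goes at most 62.5 mm and 10.7 degrees, less where a joint would pass 70% of its speed; a pose out of reach is approached as far as the arm can. A call with a gripper value outside its range is refused whole. The fingers move at their own pace and stop on an object; the grip force is fixed at half the most. Time passes only in rows, so rows that repeat a pose let the fingers close, or fill a call up. It gives the time, the measured TCP pose, the force and the opening at its end, in the units of the state.
- manip.read_state(): the state, without advancing time (a new reading comes with each control period).
- manip.grab_frame(name): name is "side" or "top" or "wrist"; returns a dict with "color" (400x640x3 uint8, blue, green, red), "depth" (400x640 float32, m along the optical axis (not along the pixel's ray), 0 where there is no reading), "fovy" (degrees; the focal length in pixels is half the picture's height over the tangent of half this angle, whatever the lens; pixels are square), "cx", "cy" (the principal point, pixels), "xyz" and "attitude" of the camera in the world. Camera axes: x right, y up, looking along -z (the intrinsics and any distortion apply to the point x, -y, -z); pixel columns grow to the right and rows downward; lengths in m; the calibration is good to about 2 mm. A picture is of the moment at which its call begins.
- manip.close_job(): hands the job in, once; it reports no verdict.
The state is a dict: "time_s": time; "joint_positions": joint angles; "joint_velocities": joint speeds; "effort": joint torques, N m; "ee_pos": TCP position; "tcp_rot": TCP orientation; "ft_force": force on the tool from outside, world axes, zero at the start; "moment": the same for the moment, N m; "opening": finger opening in m.
Only numpy, scipy, OpenCV 4.12 (cv2) and the standard library are available. Lean on these libraries where they do the work, as an engineer would, in place of code of your own. Each camera call takes 0.05 s, during which the arm holds its last target. There are 200 camera calls.

TASK

Slide the blue batter pail along the bench, upright, until its wire handle stands over the lowered hook of the drain stand, then press the orange pad all the way down so that the hook lifts the pail by its handle. Leave the pail hanging still, clear of the bench, with the hook arm staying up, and leave the other kitchen things where they are.

Things in the scene. Friction and masses are not known exactly. Their poses are not given: they have to be found in the camera images.
- pail: Blue pail, loose, about 0.3 kg: round straight wall 120 mm across, 75 mm tall, 3 mm thick, open top. Origin: centre of underside, z up. A rigid 8 mm steel wire handle arches over it in the pail's x-z plane: legs 62 mm either side of the axis at the rim, 52 mm at 130 mm height, nearly flat top (25 mm either side of the middle) centred 160 mm above the underside.
- bail_mid (a point): Middle of the pail handle's top bar (on the wire's axis), 160 mm above the pail's underside.
- stand: Dark steel drain stand fixed to the bench: 90 x 90 mm base plate, two cheeks up to 203 mm. Origin: centre of underside. On a pivot 190 mm above the bench, between the cheeks, a steel arm (8 mm rod) rocks in the stand's y-z plane: upturned hook at its +y end, orange press pad at its -y end.
- drain_arm (a joint): Angle of the rocking arm, rad: 0 = hook fully down (arm slopes 0.38 rad down towards the hook), 0.5 = hook fully up, pad fully down (stop). A stiff pivot holds the arm where it is left; pressing the pad takes about 7 N, about 12 N with the pail on the hook.
- hook_seat (a point): Where the handle bar's axis lies when hung, mid-bed of the U-shaped hook; moves with the arm. Arm down: 140 mm from the pivot along the stand's +y, 123 mm above the bench (195 mm arm up). The bed (8 mm rod, axis 8 mm lower) runs 25 mm either way along the stand's y; its outer tip tops out 132 mm high, its inner bump 165 mm (arm down), stopping a handle pushed too far.
- press_pad (a point): Centre of the top face of the orange press pad (60 mm along the stand's x, 50 mm along the arm, 8 mm thick), 130 mm from the pivot; moves with the arm: about 246 mm above the bench with the arm down, about 182 mm with it up.
- bowl: Bystander: brown bowl 130 mm across, 60 mm tall, origin under its centre.
- ladle: Bystander: red plastic ladle lying along its y, 270 mm long, cup (68 mm across) at its +y end, at most 30 mm tall; origin near its middle on the bench.
- tongs: Bystander: steel tongs lying along their y, 230 mm long, 45 mm wide, 14 mm tall; origin at the middle.
- cup: Bystander: white mug, 76 mm across, 80 mm tall, handle at +y; origin under its centre.
- jar: Bystander: amber jar with a red cap, 80 mm across, 110 mm tall; origin under its centre.
- potlid: Bystander: aluminium pot lid 200 mm across lying knob up, 45 mm tall; origin under its centre.
Things that resemble listed ones, but are neither listed nor needed, are in the scene too. Several things look just like the pail: the one meant starts farthest from the robot's base.

How it is judged (in metres and radians):
On the way:
1. the pail stands on the bench with the middle of its handle over the lowered hook (within 45 mm of the hook's seat, seen from above) (horizontal distance between bail_mid and hook_seat below 0.045 m and height (world z) of pail below 0.012 m and value of joint drain_arm below 0.15 rad and angle between pail's own z axis and vertical below 0.15 rad), for 0.2 s.
At the end, for the whole second after the job is handed in: Arm up (joint above 0.4 rad); pail hanging by its handle (handle middle within 45 mm of the hook seat), underside over 20 mm above the bench, tilt below 0.4 rad, at rest (30 mm/s, 0.4 rad/s, arm 0.05 rad/s); bowl, ladle, tongs, mug, jar, pot lid within 40 mm of their starts (height (world z) of pail above 0.02 m and value of joint drain_arm above 0.4 rad and distance between bail_mid and hook_seat below 0.045 m and angle between pail's own z axis and vertical below 0.4 rad and linear speed of pail below 0.03 m/s and angular speed of pail below 0.4 rad/s and velocity of joint drain_arm below 0.05 rad/s and distance of each of bowl, ladle, tongs, cup, jar, potlid from where it was at the start of the episode below 0.04 m); the robot touches nothing.
It fails at once if the pail is tipped over (more than 0.7 rad) (angle between pail's own z axis and vertical above 0.7 rad).
It fails at once if a bystander is moved by more than 40 mm (distance of any of bowl, ladle, tongs, cup, jar, potlid from where it was at the start of the episode above 0.04 m).
It also fails if it takes over 58 s, if anything falls off the work surface, if the arm or the gripper's body presses on something with over 40 N, if the wrist force passes 120 N, or if a joint passes its speed limit or range.

## Working session

There is one attempt and no reset: what is moved stays moved. The work goes in short steps, Python scripts to look and compute and a tool call to move; the robot and the scene stay as the last step left them, time stands still between calls to the robot, and variables do not carry over. Pictures are saved under pics/ and viewed, about 8 in all and at most 12, crops included, and the job is handed in when it is done.

Besides the shell and the picture viewer there is one more tool, called after "Call:" as name([rows], argument=value, ...), one row to a line, values as JSON. jog_arm: Moves the arm, as the interface text tells. Its arguments: {"type":"object","properties":{"commands":{"type":"array"}},"required":["commands"]}

```bash
mkdir -p pics; ls
cat > h.py <<'E'
import numpy as np, cv2
from scipy.spatial.transform import Rotation as R
from station import manip
def cloud(f):
    d=f["depth"];H,W=d.shape
    fl=H/2/np.tan(np.radians(f["fovy"])/2)
    u,v=np.meshgrid(np.arange(W),np.arange(H))
    p=np.stack([(u-f["cx"])/fl*d,-(v-f["cy"])/fl*d,-d],-1)
    w=p@R.from_euler("xyz",f["attitude"],degrees=True).as_matrix().T+np.array(f["xyz"])
    w[d==0]=np.nan
    return w
E
python3 - <<'E'
from h import *
for n in("top","side"):
    f=manip.grab_frame(n)
    print({k:v for k,v in f.items() if k not in("color","depth")})
    np.savez(f"pics/{n}0.npz",**f)
    cv2.imwrite(f"pics/{n}0.png",f["color"])
print(manip.read_state())
E
```

```text
pics
{'fovy': 57.87685560211491, 'cx': 320.6696269695791, 'cy': 199.18420744838684, 'xyz': array([ 0.23213392, -0.00808138,  1.3539823 ]), 'attitude': array([ 13.63127345,  -0.14745768, -91.97697418])}
{'fovy': 57.90990787523903, 'cx': 315.84833939624514, 'cy': 201.38344076678553, 'xyz': array([ 0.10224524, -0.65129898,  0.92501788]), 'attitude': array([ 44.89601327,  -0.89769766, -31.71805136])}
{'time_s': 0.1, 'joint_positions': array([ 6.24828200e+01,  2.83102661e+01,  7.71237841e+01, -2.39850043e-04,
        7.46260869e+01, -5.47060150e+00]), 'joint_velocities': array([ 0.04177079, -0.09119167, -0.1007402 , -0.02205274,  0.06083622,
        0.01375312]), 'effort': array([ 2.75826147e-03, -8.83586669e+01, -3.84558928e+01, -6.67882568e-05,
        5.37437067e-03,  7.70214024e-05]), 'ee_pos': array([0.23444613, 0.57903471, 0.23877014]), 'tcp_rot': array([ 174.74967424,   89.93986245, -117.29684057]), 'ft_force': array([-0.56452753, -0.12803975,  0.19592907]), 'moment': array([ 0.02884463,  0.03085444, -0.01954546]), 'opening': 0.08559940209190789}
```

View pics/top0.png

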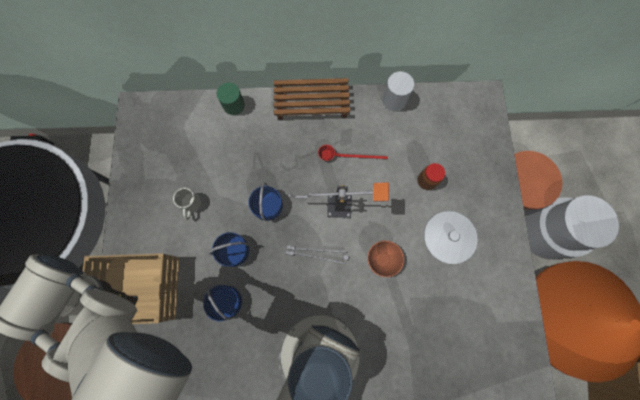

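View pics/side0.png

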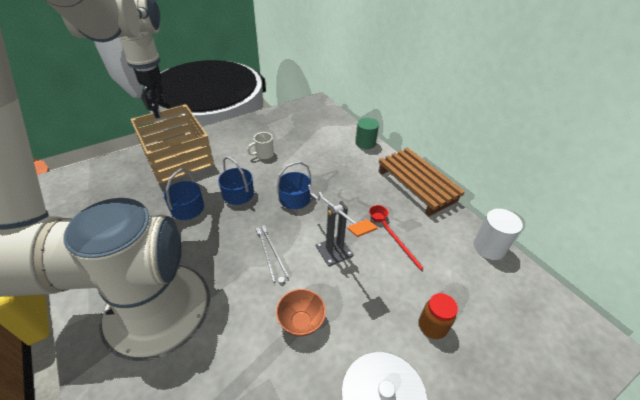

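Top view: there are three blue pails, at (266,203), (231,250) and (222,302). The stand is at (340,205), with its hook tip at (298,197) and the orange pad at (381,191). The tongs lie at (318,253), the ladle at (350,155), the mug at (184,200) and the bowl at (386,258). Next I'll measure the pails, stand and handles.

Run:
```python
from h import *
from scipy.optimize import least_squares
f=dict(np.load("pics/top0.npz"));w=cloud(f);c=f["color"]
hsv=cv2.cvtColor(c,cv2.COLOR_BGR2HSV)
fs=dict(np.load("pics/side0.npz"));ws=cloud(fs);hs=cv2.cvtColor(fs["color"],cv2.COLOR_BGR2HSV)
blue=lambda h:((h[...,0]>105)&(h[...,0]<125)&(h[...,1]>140))
P=np.vstack([w[blue(hsv)],ws[blue(hs)]]);P=P[np.isfinite(P).all(1)]
A=np.vstack([w.reshape(-1,3),ws.reshape(-1,3)]);A=A[np.isfinite(A).all(1)]
for (u,v) in[(266,203),(231,250),(222,302)]:
    g=w[v,u]; c0=g[:2]
    q=P[np.linalg.norm(P[:,:2]-c0,axis=1)<.11]; rim=q[(q[:,2]>.01)&(q[:,2]<.085)]
    fit=least_squares(lambda p:np.hypot(*(rim[:,:2]-p).T)-.0585,c0,loss="soft_l1",f_scale=.003).x
    b=A[(np.linalg.norm(A[:,:2]-fit,axis=1)<.075)&(A[:,2]>.095)&(A[:,2]<.175)]
    m=b[:,:2].mean(0);_,s,vt=np.linalg.svd(b[:,:2]-m)
    top=b[b[:,2]>.15]
    print((u,v),fit,"dist",np.hypot(*fit),len(rim),"handle mean",m,"dir deg",np.degrees(np.arctan2(vt[0,1],vt[0,0])),len(b),s/np.sqrt(len(b)),top.mean(0))
# stand
for nm,ww,h in(("top",w,hsv),("side",ws,hs)):
    o=ww[(h[...,0]>5)&(h[...,0]<18)&(h[...,1]>180)&(ww[...,2]>.2)]
    print(nm,"pad",np.median(o,0),len(o))
for (u,v) in [(298,197),(302,197),(310,197),(320,195),(341,190),(340,205),(340,212),(318,253),(290,250),(347,256),(327,153),(386,157),(184,200),(187,215),(386,258),(432,175)]: print((u,v),w[v,u].round(3))
b=f["color"][110:310,160:420];cv2.imwrite("pics/crop.png",cv2.resize(b,None,fx=3,fy=3,interpolation=cv2.INTER_CUBIC))
np.set_printoptions(suppress=True)
S=A[(A[:,2]>.11)&(np.abs(A[:,0]-w[197,310,0])<.12)&(np.abs(A[:,1]-w[205,340,1])<.2)]
for y0 in np.arange(w[205,340,1]-.18,w[205,340,1]+.2,.02):
    t=S[np.abs(S[:,1]-y0)<.01]
    if len(t):print(y0.round(3),len(t),np.median(t,0).round(3),t[:,2].min().round(3),t[:,2].max().round(3))
```

```text
(266, 203) [0.53950091 0.18098641] dist 0.5690494854562369 802 handle mean [0.53349039 0.18137226] dir deg 174.56584670354493 209 [0.03859622 0.00274601] [0.53831304 0.1814602  0.15942655]
(231, 250) [0.37328383 0.30630297] dist 0.48286884924493007 769 handle mean [0.37541483 0.29579617] dir deg 104.81179449762135 198 [0.03812977 0.00223548] [0.3737702  0.30285316 0.15976396]
(222, 302) [0.19098174 0.32999775] dist 0.3812775052371028 902 handle mean [0.18622155 0.325955  ] dir deg -147.38956248302384 239 [0.03917294 0.00246503] [0.18934575 0.32838117 0.15969657]
top pad [nan nan nan] 0
side pad [ 0.51779429 -0.2172734   0.24507906] 244
(298, 197) [0.542 0.058 0.119]
(302, 197) [0.541 0.044 0.122]
(310, 197) [0.569 0.018 0.004]
(320, 195) [ 0.535 -0.019  0.166]
(341, 190) [ 0.54  -0.089  0.201]
(340, 205) [ 0.509 -0.089  0.116]
(340, 212) [ 0.506 -0.095  0.006]
(318, 253) [ 0.355 -0.006 -0.002]
(290, 250) [ 0.37   0.098 -0.002]
(347, 256) [ 0.339 -0.112  0.011]
(327, 153) [ 0.745 -0.054  0.007]
(386, 157) [ 0.719 -0.285  0.012]
(184, 200) [0.573 0.501 0.005]
(187, 215) [0.515 0.487 0.
[... 196 characters left out ...]
 0.233 0.25
-0.189 136 [ 0.52  -0.193  0.235] 0.224 0.245
-0.169 28 [ 0.522 -0.17   0.222] 0.216 0.228
-0.149 34 [ 0.524 -0.149  0.215] 0.207 0.222
-0.129 34 [ 0.526 -0.13   0.208] 0.2 0.215
-0.109 269 [ 0.527 -0.107  0.183] 0.111 0.208
-0.089 326 [ 0.52  -0.09   0.195] 0.112 0.207
-0.069 79 [ 0.529 -0.075  0.183] 0.115 0.204
-0.049 28 [ 0.533 -0.047  0.177] 0.17 0.183
-0.029 22 [ 0.534 -0.027  0.17 ] 0.163 0.178
-0.009 24 [ 0.536 -0.008  0.163] 0.158 0.168
0.011 37 [0.539 0.014 0.162] 0.126 0.172
0.031 24 [0.539 0.029 0.13 ] 0.125 0.152
0.051 18 [0.542 0.052 0.122] 0.118 0.126
0.071 31 [0.544 0.074 0.121] 0.112 0.133
0.091 12 [0.545 0.085 0.135] 0.128 0.137
  return _methods._mean(a, axis=axis, dtype=dtype,
  ret = um.true_divide(
```

View pics/crop.png

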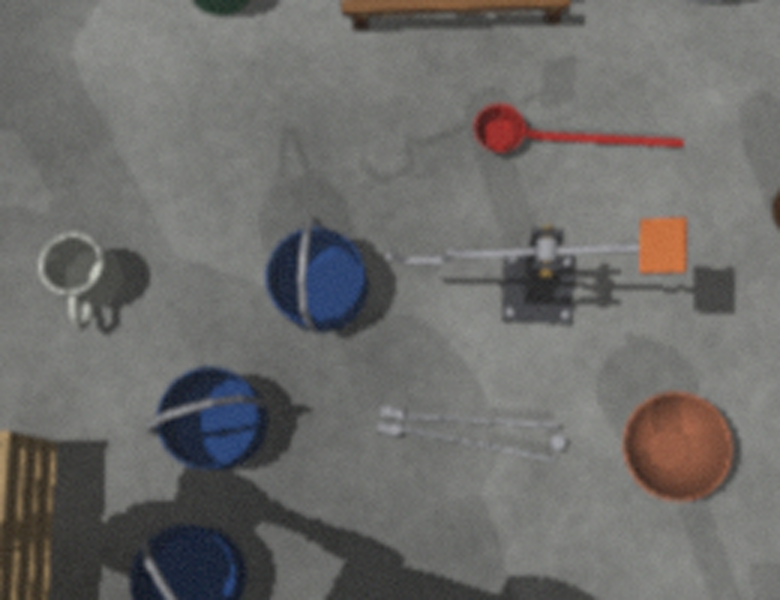

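The pails stand at these distances from the base:
- **(266,203):** at (0.540, 0.181), 0.57 m. This is the farthest one, so it is the pail meant.
- **(231,250):** 0.48 m.
- **(222,302):** 0.38 m.

The enlarged crop confirms it: its handle runs along x, square to the hook arm. Hook seat ≈ (0.541, 0.050), pad ≈ (0.518, −0.217, 0.246).

I'll push with the back of one open finger, jaw along the push direction. That puts the finger ahead of the gripper body, so the body stays clear of the hook.

```bash
cat >> h.py <<'E'
def go(target, zdir=None):
    """tool-frame shift (mm) to a world TCP target, from the measured pose"""
    s=manip.read_state();M=R.from_euler("xyz",s["tcp_rot"],degrees=True).as_matrix()
    print("t",s["time_s"].__round__(2),"pos",s["ee_pos"].round(4),"F",np.round(s["ft_force"],1),"open",round(s["opening"],4))
    print("axes x,y,z:",M.T.round(3).tolist())
    print("shift mm",(M.T@(np.array(target)-s["ee_pos"])*1000).round(1))
    if zdir is not None:
        l=M.T@np.array(zdir);print("roll deg (z->dir)",np.degrees(np.arctan2(-l[1],l[2])).round(2))
    return M
E
python3 - <<'E'
from h import *
go([0.54,0.33,0.24],[-0.01,-1,0]); print(manip.tip_reach)
E
```

```text
t 0.1 pos [0.2344 0.579  0.2388] F [-0.6 -0.1  0.2] open 0.0856
axes x,y,z: [[-0.0, -0.001, -1.0], [-0.927, 0.375, 0.0], [0.375, 0.927, -0.001]]
shift mm [  -1.1 -376.7 -116.1]
roll deg (z->dir) 158.53
0.008
```

Call:
jog_arm([
  {"x": 0,"y": -50,"z": -15,"roll": -3,"claw": 85},
  {"x": 0,"y": -100,"z": -31,"roll": -6,"claw": 85},
  {"x": 0,"y": -150,"z": -46,"roll": -9,"claw": 85},
  {"x": 0,"y": -200,"z": -62,"roll": -12,"claw": 85},
  {"x": 0,"y": -250,"z": -77,"roll": -15,"claw": 85},
  {"x": 0,"y": -300,"z": -93,"roll": -18,"claw": 85},
  {"x": 0,"y": -350,"z": -108,"roll": -21,"claw": 85},
  {"x": 0,"y": -377,"z": -116,"roll": -21.5,"claw": 85},
  {"x": 0,"y": -377,"z": -116,"roll": -21.5,"claw": 85},
  {"x": 0,"y": -377,"z": -116,"roll": -21.5,"claw": 85},
])

```text
time_s: 1.35
ee_pos: [0.5399, 0.3305, 0.239]
tcp_rot: [97.8, 90.0, -172.8]
ft_force: [0.4, -0.3, -0.4]
opening: 0.0849
```

Run:
```python
from h import *
go([0.54,0.32,0.025],[0,1,0])
```

```text
t 1.35 pos [0.5399 0.3305 0.239 ] F [ 0.4 -0.3 -0.4] open 0.0849
axes x,y,z: [[-0.001, -0.0, -1.0], [-1.0, 0.01, 0.001], [0.01, 1.0, -0.0]]
shift mm [214.   -0.4 -10.5]
roll deg (z->dir) -0.56
```

Call:
jog_arm([
  {"x": 45,"claw": 85},
  {"x": 90,"claw": 85},
  {"x": 135,"claw": 85},
  {"x": 170,"claw": 85},
  {"x": 195,"claw": 85},
  {"x": 210,"claw": 85},
  {"x": 212,"claw": 85},
  {"x": 212,"z": -10,"claw": 85},
  {"x": 212,"z": -20,"claw": 85},
  {"x": 212,"z": -25,"claw": 85},
])

```text
schema error: expected keys x, y, z, roll, claw
```

```bash
cat >> h.py <<'E'
def pail(tag, c0):
    from scipy.optimize import least_squares
    P=[];A=[]
    for n in("top","side"):
        f=manip.grab_frame(n);cv2.imwrite(f"pics/{n}_{tag}.png",f["color"]);np.savez(f"pics/{n}_{tag}.npz",**f)
        w=cloud(f);h=cv2.cvtColor(f["color"],cv2.COLOR_BGR2HSV)
        P.append(w[(h[...,0]>105)&(h[...,0]<125)&(h[...,1]>140)]);A.append(w.reshape(-1,3))
    P=np.vstack(P);P=P[np.isfinite(P).all(1)];A=np.vstack(A);A=A[np.isfinite(A).all(1)]
    q=P[(np.linalg.norm(P[:,:2]-c0,axis=1)<.085)&(P[:,2]>.01)]
    fit=least_squares(lambda p:np.hypot(*(q[:,:2]-p).T)-.0585,c0,loss="soft_l1",f_scale=.003).x
    b=A[(np.linalg.norm(A[:,:2]-fit,axis=1)<.04)&(A[:,2]>.15)&(A[:,2]<.166)]
    print("pail",fit.round(4),len(q),"zmax",np.percentile(q[:,2],98).round(3),"bar pts mean",b.mean(0).round(4) if len(b) else None,len(b))
E
python3 - <<'E'
from h import *
pail("a",[.54,.181]); go([0.54,0.30,0.027])
f=cv2.imread("pics/side_a.png")[100:300,180:420];cv2.imwrite("pics/ca.png",cv2.resize(f,None,fx=3,fy=3))
E
```

```text
pail [0.5397 0.1809] 772 zmax 0.075 bar pts mean [0.538  0.1813 0.1592] 104
t 1.45 pos [0.5397 0.3309 0.2392] F [0.1 0.8 0.1] open 0.085
axes x,y,z: [[-0.0, -0.0, -1.0], [-1.0, 0.009, 0.0], [0.009, 1.0, -0.0]]
shift mm [212.2  -0.7 -30.9]
```

View pics/ca.png

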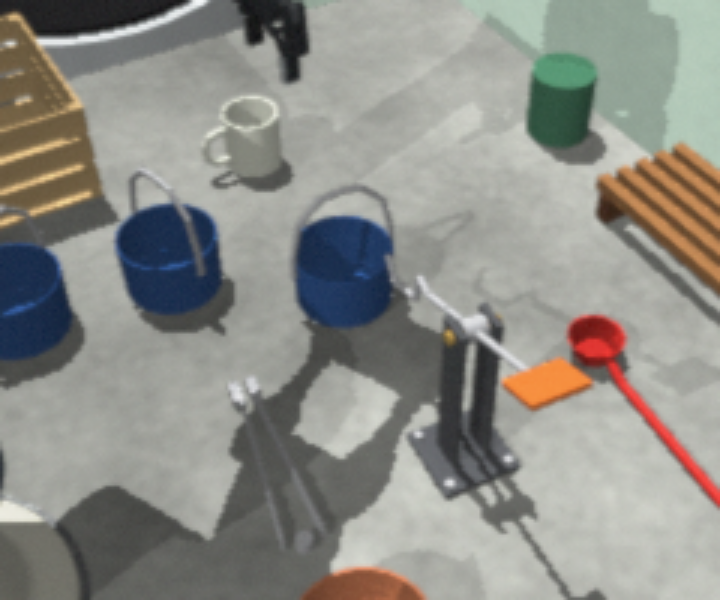

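The move was refused because every row needs all five keys. The picture shows the pail still at its start (345,265 in the crop), with the gripper above and behind it at (280,30). I'll send the move again with full rows.

Call:
jog_arm([
  {"x": 45,"y": 0,"z": 0,"roll": 0,"claw": 85},
  {"x": 90,"y": 0,"z": 0,"roll": 0,"claw": 85},
  {"x": 135,"y": 0,"z": 0,"roll": 0,"claw": 85},
  {"x": 170,"y": 0,"z": 0,"roll": 0,"claw": 85},
  {"x": 195,"y": 0,"z": 0,"roll": 0,"claw": 85},
  {"x": 210,"y": 0,"z": 0,"roll": 0,"claw": 85},
  {"x": 212,"y": 0,"z": 0,"roll": 0,"claw": 85},
  {"x": 212,"y": 0,"z": -10,"roll": 0,"claw": 85},
  {"x": 212,"y": 0,"z": -20,"roll": 0,"claw": 85},
  {"x": 212,"y": 0,"z": -25,"roll": 0,"claw": 85},
])

```text
time_s: 2.7
ee_pos: [0.5406, 0.3045, 0.028]
tcp_rot: [-63.0, 90.0, 26.4]
ft_force: [-1.5, 2.9, 1.6]
opening: 0.0851
```

Call:
jog_arm([
  {"x": 0,"y": 0,"z": -6,"roll": 0,"claw": 85},
  {"x": 0,"y": 0,"z": -13,"roll": 0,"claw": 85},
  {"x": 0,"y": 0,"z": -21,"roll": 0,"claw": 85},
  {"x": 0,"y": 0,"z": -29,"roll": 0,"claw": 85},
  {"x": 0,"y": 0,"z": -37,"roll": 0,"claw": 85},
  {"x": 0,"y": 0,"z": -45,"roll": 0,"claw": 85},
  {"x": 0,"y": 0,"z": -53,"roll": 0,"claw": 85},
  {"x": 0,"y": 0,"z": -61,"roll": 0,"claw": 85},
  {"x": 0,"y": 0,"z": -67,"roll": 0,"claw": 85},
  {"x": 0,"y": 0,"z": -70,"roll": 0,"claw": 85},
])

```text
time_s: 3.95
ee_pos: [0.5401, 0.2352, 0.0278]
tcp_rot: [-62.0, 89.9, 27.4]
ft_force: [0.8, 6.2, 7.1]
opening: 0.0848
```

Run:
```python
from h import *
pail("b",[.54,.115]); go([0.54,0.17,0.028])
a=cv2.imread("pics/side_b.png")[120:270,220:420];b=cv2.imread("pics/top_b.png")[140:270,200:400]
cv2.imwrite("pics/cb.png",np.vstack([cv2.resize(a,(600,450)),np.zeros((1,600,3),np.uint8)]));cv2.imwrite("pics/cbt.png",cv2.resize(b,None,fx=3,fy=3))
```

```text
pail [0.5426 0.1108] 691 zmax 0.075 bar pts mean [0.539  0.1116 0.1597] 108
t 4.05 pos [0.54   0.2351 0.0278] F [0.9 1.6 5.9] open 0.0856
axes x,y,z: [[0.001, 0.0, -1.0], [-1.0, 0.01, -0.001], [0.01, 1.0, 0.0]]
shift mm [ -0.3  -0.6 -65.1]
```

View pics/cb.png

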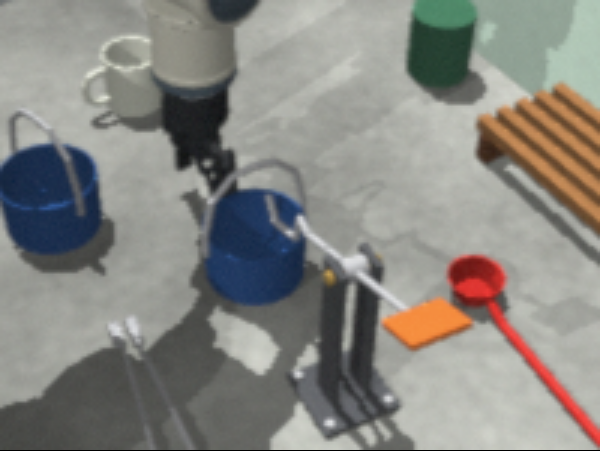

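The pail is upright and moving straight: its centre is near (0.541, 0.111), the finger bears on its back wall, and the hook tip is already inside the arch at about (275,215) in the crop. 58 mm to go.

Call:
jog_arm([
  {"x": 0,"y": 0,"z": -6,"roll": 0,"claw": 85},
  {"x": 0,"y": 0,"z": -13,"roll": 0,"claw": 85},
  {"x": 0,"y": 0,"z": -20,"roll": 0,"claw": 85},
  {"x": 0,"y": 0,"z": -27,"roll": 0,"claw": 85},
  {"x": 0,"y": 0,"z": -34,"roll": 0,"claw": 85},
  {"x": 0,"y": 0,"z": -41,"roll": 0,"claw": 85},
  {"x": 0,"y": 0,"z": -47,"roll": 0,"claw": 85},
  {"x": 0,"y": 0,"z": -53,"roll": 0,"claw": 85},
  {"x": 0,"y": 0,"z": -57,"roll": 0,"claw": 85},
  {"x": 0,"y": 0,"z": -58,"roll": 0,"claw": 85},
])

```text
time_s: 5.3
ee_pos: [0.5394, 0.1772, 0.0277]
tcp_rot: [-66.1, 89.9, 23.4]
ft_force: [0.2, 6.0, 7.0]
opening: 0.0853
```

Run:
```python
from h import *
pail("c",[.541,.053]); go([0.54,0.25,0.028])
a=cv2.imread("pics/side_c.png")[140:290,220:420];b=cv2.imread("pics/top_c.png")[150:250,230:430]
cv2.imwrite("pics/cc.png",np.vstack([cv2.resize(a,(480,360)),cv2.resize(b,(480,240))]))
```

```text
pail [0.5439 0.0531] 607 zmax 0.075 bar pts mean [0.5418 0.0524 0.1593] 120
t 5.4 pos [0.5394 0.1773 0.0277] F [-0.3  4.3  6.7] open 0.085
axes x,y,z: [[0.001, 0.0, -1.0], [-1.0, 0.01, -0.001], [0.01, 1.0, 0.0]]
shift mm [-0.2  0.1 72.7]
```

View pics/cc.png

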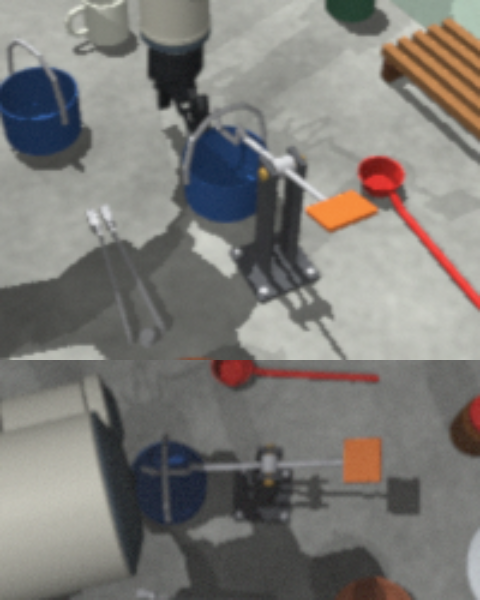

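The handle is over the hook: bar at (0.542, 0.052) against the seat at (0.541, 0.050), pail flat on the bench, and the hook bed visible under the bar in both views. I'll back off, then rise.

Call:
jog_arm([
  {"x": 0,"y": 0,"z": 10,"roll": 0,"claw": 85},
  {"x": 0,"y": 0,"z": 30,"roll": 0,"claw": 85},
  {"x": 0,"y": 0,"z": 55,"roll": 0,"claw": 85},
  {"x": -20,"y": 0,"z": 60,"roll": 0,"claw": 85},
  {"x": -70,"y": 0,"z": 60,"roll": 0,"claw": 60},
  {"x": -120,"y": 0,"z": 60,"roll": 0,"claw": 20},
  {"x": -170,"y": 0,"z": 60,"roll": 0,"claw": 0},
  {"x": -220,"y": 0,"z": 60,"roll": 0,"claw": 0},
  {"x": -270,"y": 0,"z": 60,"roll": 0,"claw": 0},
  {"x": -320,"y": 0,"z": 60,"roll": 0,"claw": 0},
])

```text
time_s: 6.65
ee_pos: [0.539, 0.2384, 0.349]
tcp_rot: [84.0, 90.0, 173.5]
ft_force: [0.5, 0.3, 0.2]
opening: -0.0002
```

Run:
```python
from h import *
go([0.518,-0.217,0.347])
```

```text
t 6.65 pos [0.539  0.2384 0.349 ] F [0.5 0.3 0.2] open -0.0002
axes x,y,z: [[-0.0, 0.0, -1.0], [-1.0, 0.009, 0.0], [0.009, 1.0, 0.0]]
shift mm [   2.    17.  -455.5]
```

Call:
jog_arm([
  {"x": 0,"y": 2,"z": -50,"roll": 0,"claw": 0},
  {"x": 0,"y": 4,"z": -105,"roll": 0,"claw": 0},
  {"x": 0,"y": 6,"z": -160,"roll": 0,"claw": 0},
  {"x": 0,"y": 8,"z": -215,"roll": 0,"claw": 0},
  {"x": 0,"y": 10,"z": -270,"roll": 0,"claw": 0},
  {"x": 0,"y": 12,"z": -325,"roll": 0,"claw": 0},
  {"x": 0,"y": 14,"z": -380,"roll": 0,"claw": 0},
  {"x": 0,"y": 16,"z": -430,"roll": 0,"claw": 0},
  {"x": 0,"y": 17,"z": -455,"roll": 0,"claw": 0},
  {"x": 0,"y": 17,"z": -455,"roll": 0,"claw": 0},
])

```text
time_s: 7.9
ee_pos: [0.5185, -0.2182, 0.347]
tcp_rot: [75.2, 90.0, 164.6]
ft_force: [-0.3, 1.0, -1.0]
opening: 0.0002
```

Call:
jog_arm([
  {"x": 30,"y": 0,"z": 0,"roll": 0,"claw": 0},
  {"x": 55,"y": 0,"z": 0,"roll": 0,"claw": 0},
  {"x": 70,"y": 0,"z": 0,"roll": 0,"claw": 0},
  {"x": 80,"y": 0,"z": 0,"roll": 0,"claw": 0},
  {"x": 86,"y": 0,"z": 0,"roll": 0,"claw": 0},
  {"x": 90,"y": 0,"z": 0,"roll": 0,"claw": 0},
  {"x": 94,"y": 0,"z": 0,"roll": 0,"claw": 0},
  {"x": 98,"y": 0,"z": 0,"roll": 0,"claw": 0},
  {"x": 102,"y": 0,"z": 0,"roll": 0,"claw": 0},
  {"x": 106,"y": 0,"z": 0,"roll": 0,"claw": 0},
])

```text
time_s: 9.15
ee_pos: [0.5188, -0.2181, 0.2419]
tcp_rot: [-126.4, 89.9, -36.9]
ft_force: [-0.2, -2.6, 6.4]
opening: -0.0001
```

Run:
```python
from h import *
go([0.518,-0.217,0.174])
f=manip.grab_frame("side");b=f["color"][110:310,220:460];cv2.imwrite("pics/cd.png",cv2.resize(b,None,fx=3,fy=3))
```

```text
t 9.15 pos [ 0.5188 -0.2181  0.2419] F [-0.2 -2.6  6.4] open -0.0001
axes x,y,z: [[0.002, -0.001, -1.0], [-1.0, 0.01, -0.002], [0.01, 1.0, -0.001]]
shift mm [67.9  0.9  1.2]
```

View pics/cd.png

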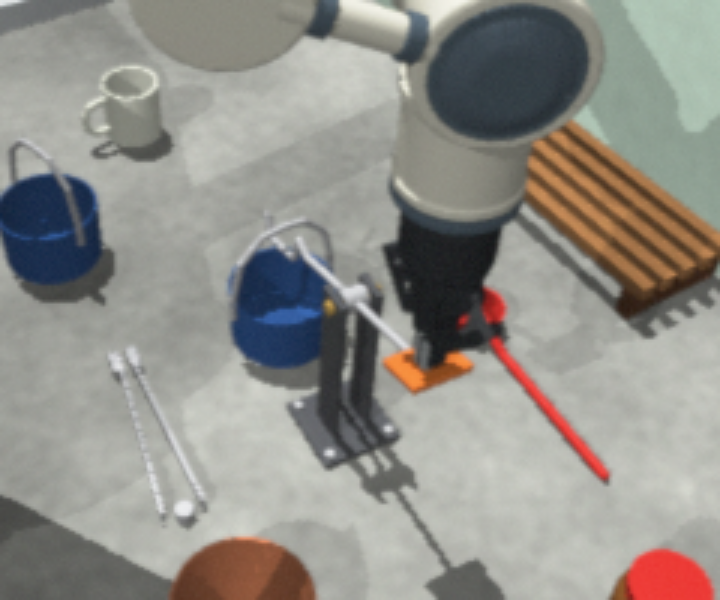

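The fingertips rest on the pad's centre at (428,365) and the pad has begun to move (6 N); the pail is still under the hook. I'll press slowly.

Call:
jog_arm([
  {"x": 3,"y": 0,"z": 0,"roll": 0,"claw": 0},
  {"x": 6,"y": 0,"z": 0,"roll": 0,"claw": 0},
  {"x": 9,"y": 0,"z": 0,"roll": 0,"claw": 0},
  {"x": 12,"y": 0,"z": 0,"roll": 0,"claw": 0},
  {"x": 15,"y": 0,"z": -1,"roll": 0,"claw": 0},
  {"x": 17,"y": 0,"z": -1,"roll": 0,"claw": 0},
  {"x": 19,"y": 0,"z": -2,"roll": 0,"claw": 0},
  {"x": 21,"y": 0,"z": -2,"roll": 0,"claw": 0},
  {"x": 23,"y": 0,"z": -3,"roll": 0,"claw": 0},
  {"x": 25,"y": 0,"z": -3,"roll": 0,"claw": 0},
])

```text
time_s: 10.45
ee_pos: [0.5187, -0.2207, 0.217]
tcp_rot: [-108.4, 89.9, -19.0]
ft_force: [-0.8, 1.3, 8.5]
opening: 0.0001
```

Call:
jog_arm([
  {"x": 2,"y": 0,"z": 0,"roll": 0,"claw": 0},
  {"x": 4,"y": 0,"z": 0,"roll": 0,"claw": 0},
  {"x": 6,"y": 0,"z": 0,"roll": 0,"claw": 0},
  {"x": 8,"y": 0,"z": -1,"roll": 0,"claw": 0},
  {"x": 10,"y": 0,"z": -1,"roll": 0,"claw": 0},
  {"x": 12,"y": 0,"z": -1,"roll": 0,"claw": 0},
  {"x": 14,"y": 0,"z": -1,"roll": 0,"claw": 0},
  {"x": 16,"y": 0,"z": -1,"roll": 0,"claw": 0},
  {"x": 18,"y": 0,"z": -1,"roll": 0,"claw": 0},
  {"x": 20,"y": 0,"z": -1,"roll": 0,"claw": 0},
])

```text
time_s: 11.7
ee_pos: [0.5186, -0.222, 0.1971]
tcp_rot: [-129.6, 89.9, -40.1]
ft_force: [-1.8, -0.5, 9.2]
opening: 0.0001
```

Run:
```python
from h import *
go([0.518,-0.221,0.174])
f=manip.grab_frame("side");b=f["color"][110:310,220:460];cv2.imwrite("pics/ce.png",cv2.resize(b,None,fx=3,fy=3))
```

```text
t 11.7 pos [ 0.5186 -0.222   0.1971] F [-1.8 -0.5  9.2] open 0.0001
axes x,y,z: [[0.001, -0.001, -1.0], [-1.0, 0.01, -0.001], [0.01, 1.0, -0.001]]
shift mm [23.1  0.6  1.1]
```

View pics/ce.png

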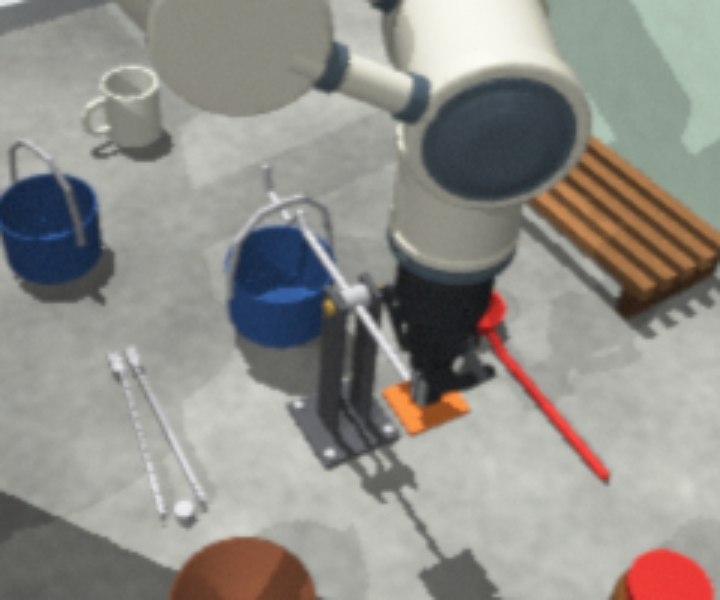

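The pail is lifting: it hangs in the hook's bed at (285,215) and its shadow has come away from its base. Next I'll press to the stop.

Call:
jog_arm([
  {"x": 1,"y": 0,"z": 0,"roll": 0,"claw": 0},
  {"x": 2,"y": 0,"z": 0,"roll": 0,"claw": 0},
  {"x": 3,"y": 0,"z": 0,"roll": 0,"claw": 0},
  {"x": 4,"y": 0,"z": 0,"roll": 0,"claw": 0},
  {"x": 5,"y": 0,"z": 0,"roll": 0,"claw": 0},
  {"x": 6,"y": 0,"z": 0,"roll": 0,"claw": 0},
  {"x": 6.5,"y": 0,"z": 0,"roll": 0,"claw": 0},
  {"x": 7,"y": 0,"z": 0,"roll": 0,"claw": 0},
  {"x": 7.5,"y": 0,"z": 0,"roll": 0,"claw": 0},
  {"x": 8,"y": 0,"z": 0,"roll": 0,"claw": 0},
])

```text
time_s: 13.0
ee_pos: [0.5187, -0.2219, 0.1904]
tcp_rot: [-120.3, 89.9, -30.8]
ft_force: [-9.9, 4.6, 36.5]
opening: -0.0002
```

At 36 N with the arm no longer following, the stop is reached. I'll retreat gently.

Call:
jog_arm([
  {"x": -1,"y": 0,"z": 0,"roll": 0,"claw": 0},
  {"x": -3,"y": 0,"z": 0,"roll": 0,"claw": 0},
  {"x": -6,"y": 0,"z": 0,"roll": 0,"claw": 0},
  {"x": -12,"y": 0,"z": 0,"roll": 0,"claw": 0},
  {"x": -25,"y": 0,"z": 0,"roll": 0,"claw": 0},
  {"x": -50,"y": 0,"z": 0,"roll": 0,"claw": 0},
  {"x": -80,"y": 0,"z": 0,"roll": 0,"claw": 0},
  {"x": -110,"y": 0,"z": 0,"roll": 0,"claw": 0},
  {"x": -130,"y": 0,"z": 0,"roll": 0,"claw": 0},
  {"x": -130,"y": 0,"z": 0,"roll": 0,"claw": 0},
])

```text
time_s: 14.25
ee_pos: [0.5188, -0.2219, 0.3203]
tcp_rot: [-118.4, 89.8, -28.9]
ft_force: [-0.4, 0.5, -1.1]
opening: 0.0001
```

Call:
jog_arm([
  {"x": 0,"y": 0,"z": 0,"roll": 0,"claw": 0},
  {"x": 0,"y": 0,"z": 0,"roll": 0,"claw": 0},
  {"x": 0,"y": 0,"z": 0,"roll": 0,"claw": 0},
  {"x": 0,"y": 0,"z": 0,"roll": 0,"claw": 0},
  {"x": 0,"y": 0,"z": 0,"roll": 0,"claw": 0},
  {"x": 0,"y": 0,"z": 0,"roll": 0,"claw": 0},
  {"x": 0,"y": 0,"z": 0,"roll": 0,"claw": 0},
  {"x": 0,"y": 0,"z": 0,"roll": 0,"claw": 0},
  {"x": 0,"y": 0,"z": 0,"roll": 0,"claw": 0},
  {"x": 0,"y": 0,"z": 0,"roll": 0,"claw": 0},
])

```text
time_s: 15.5
ee_pos: [0.5182, -0.2215, 0.3183]
tcp_rot: [164.9, 90.0, -105.7]
ft_force: [-0.2, 0.3, -0.8]
opening: 0.0001
```

```bash
cat > chk.py <<'E'
from h import *
s=manip.read_state();print(s["time_s"],s["ft_force"])
C=[]
for i in range(2):
    f=manip.grab_frame("side");w=cloud(f);h=cv2.cvtColor(f["color"],cv2.COLOR_BGR2HSV)
    m=(h[...,0]>105)&(h[...,0]<125)&(h[...,1]>140)
    q=w[m];q=q[np.isfinite(q).all(1)];q=q[(np.linalg.norm(q[:,:2]-[.541,.05],axis=1)<.1)]
    C.append(q.mean(0));print("pail blue mean",q.mean(0).round(4),"z pct",np.percentile(q[:,2],[2,98]).round(3))
    o=w[(h[...,0]>5)&(h[...,0]<18)&(h[...,1]>180)&(w[...,2]>.14)&(w[...,2]<.26)];print("pad",np.median(o,0).round(3),len(o))
A=w.reshape(-1,3);b=A[(np.abs(A[:,0]-.541)<.05)&(np.abs(A[:,1]-.05)<.05)&(A[:,2]>.17)];print("top bits",b.mean(0).round(3),b[:,2].max().round(3))
cv2.imwrite("pics/cf.png",cv2.resize(f["color"][110:310,220:460],None,fx=3,fy=3))
E
python3 chk.py
```

```text
15.5 [-0.15892208  0.2887145  -0.77023783]
pail blue mean [0.544  0.0605 0.0719] z pct [0.041 0.113]
pad [ 0.518 -0.224  0.182] 302
pail blue mean [0.5441 0.0604 0.0718] z pct [0.041 0.113]
pad [ 0.519 -0.224  0.182] 297
top bits [0.54  0.054 0.198] 0.226
```

View pics/cf.png

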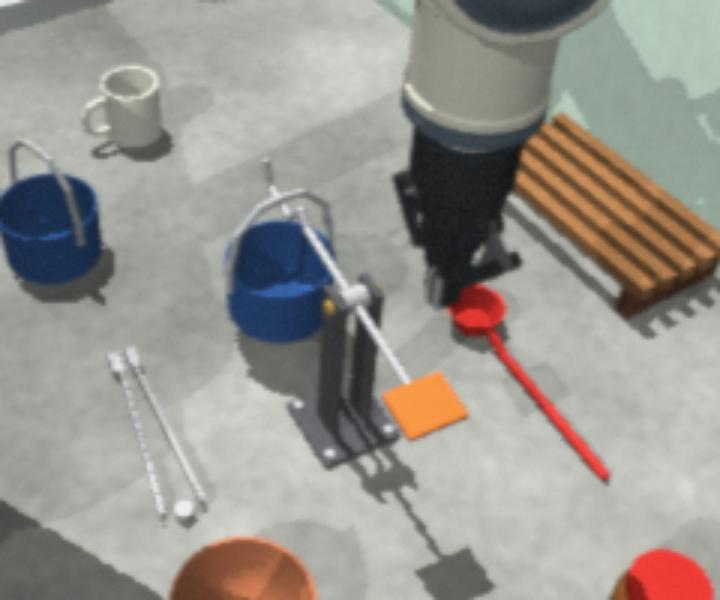

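The pail hangs upright, its base about 37 mm up. The pad is at 0.182 m (fully down), the gripper is clear and the bystanders are in place. I'll wait once more and check that it is still.

Call:
jog_arm([
  {"x": 0,"y": 0,"z": 0,"roll": 0,"claw": 0},
  {"x": 0,"y": 0,"z": 0,"roll": 0,"claw": 0},
  {"x": 0,"y": 0,"z": 0,"roll": 0,"claw": 0},
  {"x": 0,"y": 0,"z": 0,"roll": 0,"claw": 0},
  {"x": 0,"y": 0,"z": 0,"roll": 0,"claw": 0},
  {"x": 0,"y": 0,"z": 0,"roll": 0,"claw": 0},
  {"x": 0,"y": 0,"z": 0,"roll": 0,"claw": 0},
  {"x": 0,"y": 0,"z": 0,"roll": 0,"claw": 0},
  {"x": 0,"y": 0,"z": 0,"roll": 0,"claw": 0},
  {"x": 0,"y": 0,"z": 0,"roll": 0,"claw": 0},
])

```text
time_s: 16.85
ee_pos: [0.5182, -0.2216, 0.3183]
tcp_rot: [-147.7, 90.0, -58.3]
ft_force: [1.0, 0.3, 0.3]
opening: 0.0
```

```bash
sed -i 's/range(2)/range(6)/' chk.py; python3 chk.py | grep -v pad
```

```text
16.85 [1.04905632 0.33722731 0.33402753]
pail blue mean [0.5442 0.0604 0.0715] z pct [0.041 0.112]
pail blue mean [0.5439 0.0602 0.0715] z pct [0.041 0.113]
pail blue mean [0.544  0.0603 0.0715] z pct [0.041 0.113]
pail blue mean [0.5442 0.0604 0.0719] z pct [0.041 0.113]
pail blue mean [0.5441 0.0605 0.0719] z pct [0.041 0.113]
pail blue mean [0.5441 0.0604 0.0717] z pct [0.041 0.113]
top bits [0.54  0.054 0.198] 0.225
```

```bash
python3 -c "
from station import manip
print(manip.close_job())"
```

```text
the job is handed in; nothing more can be done
None
```

The pail is hanging on the hook and the job is handed in, at about 17 s on the robot's clock; `close_job` reports no verdict.

**What I did:** I took the farthest of the three blue pails, 0.57 m from the base. I slid it upright along the bench with the back of an open finger until its handle bar was about 3 mm from the hook seat, seen from above. I then pressed the orange pad with closed fingers until it stopped, at 36 N, and withdrew.

**Last checks:**
- **Hook arm:** the pad top is at 0.182 m, which is fully down, and it stayed there after I withdrew.
- **Pail:** its underside is about 37 mm above the bench. It looks upright, and its position changed by less than 0.5 mm over about 1.6 s.
- **Robot:** the gripper is well above everything, with no contact force.
- **Bystanders:** by eye, the bowl, ladle, tongs, mug and jar are where they were. I did not measure them again. The pot lid was outside the last picture, but the arm never went near it.

**Failures:** one early move was refused because its rows lacked some keys; nothing moved, and I sent it again. No checks disagreed.

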